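# Turn the draining spot plate wells up

### The job

The white porcelain spot plate was left wells-down to drain in the grey steel tray and is wanted wells-up. It is too wide and flat to pick up, so turn it over with the fingertips, without gripping or lifting it: push it gently against the tray's sloping far side until it tips up and leans there, then draw its raised edge back over towards the robot and let it down softly, without a slap, so that it ends flat on the tray's mat with the wells up. Leave everything else where it stands.

Things in the scene. Friction and masses are not known exactly. Their poses are not given: they have to be found in the camera images.
- drain_tray: Grey steel drain tray, fixed on the table, 276 (x) by 356 mm (y) over its lip, 56 mm high. Origin: centre of its underside, on the table; x points to its far side, z up. A ribbed rubber mat is its floor: mat top at z = 6 mm, x -100 to 100, y -140 to 140 mm. From these edges all four sides rise as flat steel sloping outward, 60 degrees from level, to the rim at z = 56 mm, with a level lip 9 mm wide outside it.
- far_foot (a point): Middle of the line where the tray's far sloping side meets the level of the mat (tray x = 100, y = 0, z = 6 mm). The mat grips (friction about 0.6); the sloping steel sides are slippery (about 0.28).
- far_rim (a point): Middle of the top inner edge of the tray's far side (tray x = 129, y = 0, z = 56 mm).
- spot_plate: White porcelain spot plate, a flat block 92 mm (x) by 118 mm (y), 12 mm thick, about 180 g, slippery; 3 x 4 round wells sunk in one face, plain back. Origin: middle of the wells face, which lies on the mat at the start, z up (plain back uppermost), x roughly to the tray's far side. With wells up its z points down. Pushed fully home it lies flush on the far slope at 60 degrees and stays, its top 30 mm above the rim.
- plate_near_edge (a point): Middle of the plate's long edge that is nearer the robot at the start (plate x = -46 mm, half-way through the thickness).
- plate_far_edge (a point): Middle of the plate's other long edge, towards the tray's far side at the start (plate x = +46 mm, half-way through the thickness).
- funnel: Small white plastic funnel standing on its rim in the left part of the tray, 65 mm across, 65 mm high. Origin: centre of its underside. To be left alone.
- petri: Clear petri dish with its lid on, 62 mm across, 15 mm high, flat in the left part of the tray. Origin: centre of its underside. To be left alone.
- vial_red: Snap-cap vial with a red cap, 25 mm across, 47 mm high, on the table to the right of the tray. Origin: centre of its underside. To be left alone.
- vial_white: Snap-cap vial with a white cap, 25 mm across, 47 mm high, on the table to the right of the tray. Origin: centre of its underside. To be left alone.
- dropper: White plastic dropper lying on the table right of the tray, 153 mm long, 14 mm thick. Origin: middle of its underside. To be left alone.
- timer: White digital timer, 60 x 62 x 18 mm, lying on the table to the right. Origin: centre of its underside. To be left alone.

How it is judged:
By the outcome, as a careful person would: the job done as asked, in the order asked, and still so for the second after the job is handed in, with the robot touching nothing.
It also fails if it takes over 58 s, if anything falls off the work surface, if the arm or the gripper's body presses on something with over 40 N, if the wrist force passes 120 N, or if a joint passes its speed limit or range.

### The arm

A 6-joint arm with a two-finger parallel gripper is mounted at the origin on a cart in front of the work surface, level with it; the furniture and walls round the work are solid. World frame = base frame: x ahead of the robot, y to its left, z up, the work surface at z = 0. Lengths are in m, angles in rad, forces in N, time in s.
With the tool pointing down it reaches from about 0.375 to 0.975 m from the base axis. Payload 3.8 kg.
Tool frame: the origin (TCP) lies at the very end of the fingers, on their centre line; the grasp point (between the pads) lies 19 mm behind it; z points along the fingers, y is the direction in which the jaws open and shut (so a half turn about z gives the same grasp; the last joint's range is limited). The gripper opens to 85 mm and grips with 20 to 120 N. Pads are 22 mm wide; open, the fingers measure 114 mm over their backs; the gripper's body (76 mm by 85 mm) begins 54 mm behind the grasp point. The pads swing forward as they close: fully open they stand 13 mm farther back than shut.
Start: joints at [-1.243, 0.264, 1.604, -0, 1.274, -0.037], TCP at [0.241, -0.631, 0.231] pointing down, gripper open.
Joint ranges: [-2.63, 2.63], [-0.94, 2.18], [0.31, 2.57], [-1.31, 4.45], [0, 2.66], [-2.55, 2.55]. Speed limits (rad/s): [2.57, 2.57, 3.14, 3.14, 3.14, 3.14].

### API

Orientations are given as a rotation vector (axis times angle).
In Python, from workcell import status, read_camera, camera_info, order gives the robot as it stands.
- The arm moves only by the tool move_arm, never from a script. Its argument "deltas" is a list of rows, each a list of 3 entries, a list of its own where there are three numbers: the turn, a rotation vector about the world's x, y, z as a fraction of full scale, then the shift along the world's x, y, z as a fraction of full scale, then the closure, from -1 (fully open) to 1 (shut), so that 0 is half open. A call has 1 to 20 rows; each row is the pose to reach, as a shift and turn from the pose commanded when the call began; what a row does not reach only later rows make up. Full scale, the value 1, is 0.1 m for a shift and pi/2 rad for a turn. A row lasts 1/8 s, in which the tool goes at most 62.5 mm and 10.7 degrees, less where a joint would pass 70% of its speed; a pose out of reach is approached as far as the arm can. A call with a number of a shift or a turn outside -1 to 1 is refused whole. A call with a gripper value outside its range is refused whole. The fingers move at their own pace and stop on an object; "grip_force" is the grip in N (left out, the last holds). Time passes only in rows, so rows that repeat a pose let the fingers close. It gives the time, the measured TCP pose, the force and the opening at its end, in the units of the state.
- status.read_state(): the state, without advancing time (a new reading comes with each control period).
- read_camera(name): name is "scene" or "top"; returns (picture, depth): 384x512x3 uint8, red, green, blue; 384x512 float32, m along the optical axis (not along the pixel's ray), 0 where there is no reading.
- camera_info(name): a dict with "K" (3x3 intrinsics, pixels), "D" ([k1, k2, p1, p2, k3] as OpenCV has them; the pictures are not rectified), "R" (3x3) and "t" (3): a world point X has camera coordinates R X + t. Camera axes: x right, y down, z forward; pixel columns grow to the right and rows downward; lengths in m; the calibration is good to about 2 mm. A picture is of the moment at which its call begins. camera_info takes no time and is no camera call.
- order.finish_job(): hands the job in, once; it reports no verdict.
The state is a dict: "time": time; "q": joint angles; "joint_vel": joint speeds; "joint_torque": joint torques, N m; "tool_pos": TCP position; "tcp_rot": TCP orientation; "wrist_force": force on the tool from outside, world axes, zero at the start; "torque": the same for the moment, N m; "width": opening from 0.0 (shut) to 1.0 (fully open).
Only numpy, scipy, OpenCV 4.12 (cv2) and the standard library are available. Lean on these libraries where they do the work, as an engineer would, in place of code of your own. Each camera call takes 0.05 s, during which the arm holds its last target. There are 200 camera calls.

## Working session

There is one attempt and no reset: what is moved stays moved. The work goes in short steps, Python scripts to look and compute and a tool call to move; the robot and the scene stay as the last step left them, time stands still between calls to the robot, and variables do not carry over. Pictures are saved under pics/ and viewed, about 8 in all and at most 12, crops included, and the job is handed in when it is done.

Besides the shell and the picture viewer there is one more tool, called after "Emit:" by a JSON object that holds its "op" and its "data", one argument or row to a line. move_arm: Moves the arm, as the interface text tells. Its arguments: {"type":"object","properties":{"deltas":{"type":"array","items":{"type":"array"}},"grip_force":{"type":"number"}},"required":["deltas"]}

```bash
mkdir -p pics; ls; cat > h.py <<'E'
from workcell import status, read_camera, camera_info, order
import numpy as np, cv2
def snap(name,fn=None):
    p,d=read_camera(name)
    if fn: cv2.imwrite('pics/'+fn,p[:,:,::-1])
    return p,d
def pts(name,d):
    c=camera_info(name);K,D,R,t=[np.array(c[k],float) for k in('K','D','R','t')]
    v,u=np.mgrid[:d.shape[0],:d.shape[1]]
    n=cv2.undistortPoints(np.stack([u,v],-1).reshape(-1,1,2).astype(np.float64),K,D).reshape(d.shape+(2,))
    X=np.concatenate([n*d[...,None],d[...,None]],-1)
    return (X-t.ravel())@R
E
python3 - <<'E'
from h import *
for n in('top','scene'):
    p,d=snap(n,n+'0.png'); np.savez(n+'0.npz',p=p,d=d); c=camera_info(n); print(n,-np.array(c['R']).T@np.array(c['t']))
print(status.read_state())
E
```

```text
pics
top [ 0.46950844 -0.0720483   0.9531284 ]
scene [-0.18111421 -0.74753055  0.84593308]
{'time': 0.1, 'q': array([-1.24291640e+00,  2.64667070e-01,  1.60526686e+00, -9.80758931e-06,
        1.27370654e+00, -3.69498914e-02]), 'joint_vel': array([ 0.00132463, -0.00063206, -0.00238537,  0.00014637, -0.00075687,
       -0.00061977]), 'joint_torque': array([ 6.84296065e-04, -5.16705787e+01, -3.68589628e+01,  2.10026155e-05,
        6.33012285e-03,  3.32139564e-05]), 'tool_pos': array([ 0.24057932, -0.62994777,  0.23007788]), 'tcp_rot': array([-3.08747678e+00, -5.69537554e-01,  4.80529566e-04]), 'wrist_force': array([-0.17433667, -0.06319788, -0.99309426]), 'torque': array([-0.05493785, -0.02229317,  0.01137997]), 'width': 1.0015570777131688}
```

View pics/top0.png

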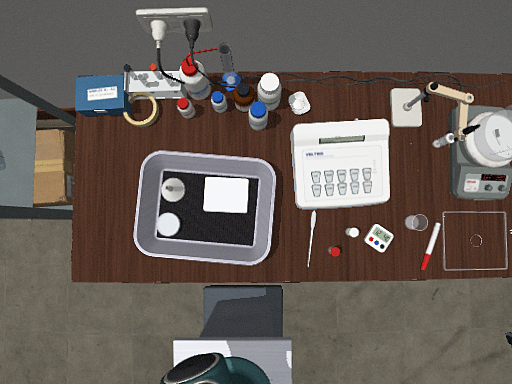

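View pics/scene0.png

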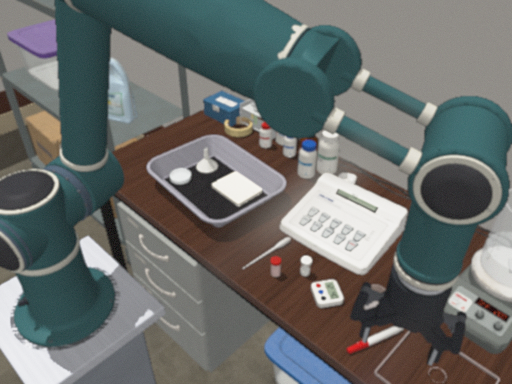

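The top view shows the tray at px (135-275, 152-262), with up in the image being +x. The plate is at (205-248, 178-212), the funnel at (174,188), the petri dish at (168,224), and the robot base is at the bottom. Next I measure these.

```bash
python3 - <<'E'
from h import *
z=np.load('top0.npz');p,d=z['p'],z['d'];P=pts('top',d)
w=(p.min(2)>200).astype(np.uint8); w[:, :140]=0;w[:,280:]=0;w[:150]=0;w[265:]=0
n,l,s,c=cv2.connectedComponentsWithStats(w)
for i in range(1,n):
    if s[i,4]<50: continue
    m=l==i; Q=P[m]; r=cv2.minAreaRect(Q[:,:2].astype(np.float32)*1000)
    print(s[i],'z',np.median(Q[:,2]),'rect',r)
# mat: dark pixels
m=(p.max(2)<60)&(abs(P[...,2]-.006)<.012); m[:, :140]=0;m[:,280:]=0;m[:150]=0;m[265:]=0
print('mat',np.median(P[m][:,2]),cv2.minAreaRect(P[m][:,:2].astype(np.float32)*1000))
# rim/lip
m=(abs(P[...,2]-.056)<.004);m[:, :125]=0;m[:,285:]=0;m[:145]=0;m[270:]=0
print('lip',m.sum(),np.median(P[m][:,2]),cv2.minAreaRect(P[m][:,:2].astype(np.float32)*1000), np.percentile(P[m][:,:2],[1,99],axis=0))
E
```

```text
[140 151  23  37  85] z 0.05664675021606602 rect ((611.723876953125, 215.77468872070312), (29.95746612548828, 109.64509582519531), 57.310611724853516)
[178 153  98  29 194] z 0.05669152284532959 rect ((627.3228759765625, 2.191192626953125), (262.8766784667969, 41.92176818847656), 73.56153869628906)
[ 203  177   45   36 1480] z 0.017942755141754405 rect ((530.0947265625, -1.8782272338867188), (149.5213623046875, 109.64257049560547), 85.44426727294922)
[161 179  17  22 140] z 0.019592628145023244 rect ((552.1428833007812, 170.52325439453125), (59.456058502197266, 40.07546615600586), 9.922969818115234)
[247 200  27  65 190] z 0.05717170703492271 rect ((432.6239013671875, -93.79029846191406), (38.895164489746094, 174.09024047851562), 68.91327667236328)
[156 213  23  23 395] z 0.02196822360528283 rect ((460.3227844238281, 66.46720123291016), (276.90283203125, 58.61302185058594), 89.6192398071289)
[158 238  53   6  73] z 0.0032363338612562058 rect ((427.53515625, 60.277740478515625), (37.892845153808594, 275.04888916015625), 9.75469970703125)
[140 247 105  17 270] z 0.057070669811270666 rect ((375.0408935546875, 97.9140396118164), (269.83917236328125, 17.43035125732422), 81.91019439697266)
mat 0.005831391108485317 ((513.0402221679688, 57.14375305175781), (378.979248046875, 296.8868103027344), 88.06938171386719)
lip 2078 0.05621233557184118 ((505.8799743652344, 65.21492767333984), (356.3878173828125, 276.8623962402344), 84.77954864501953) [[ 0.36108746 -0.11543544]
 [ 0.64875289  0.2462301 ]]
```

```bash
cat >> h.py <<'E'
C=np.array([.5059,.0652]); yaw=np.radians(-5.22)
ax=np.array([np.cos(yaw),np.sin(yaw)]); ay=np.array([-ax[1],ax[0]])
def tray(Q): q=Q[...,:2]-C; return np.stack([q@ax,q@ay,Q[...,2]],-1)
def world(x,y): return C+x*ax+y*ay
E
python3 - <<'E'
from h import *
z=np.load('top0.npz');p,d=z['p'],z['d'];T=tray(pts('top',d))*1000
inn=(abs(T[...,0])<125)&(abs(T[...,1])<165)
m=(inn&(abs(T[...,2]-18)<4)&(p.min(2)>170)).astype(np.uint8)
n,l,s,c=cv2.connectedComponentsWithStats(m)
for i in range(1,n):
    if s[i,4]<60: continue
    Q=T[l==i]; print(s[i],np.median(Q[:,2]),cv2.minAreaRect(Q[:,:2].astype(np.float32)))
for lo,hi in((24,80),):
    m=(inn&(T[...,2]>lo)&(abs(T[...,0])<95)&(abs(T[...,1])<135)); print('tall',np.percentile(T[m],[1,50,99],axis=0))
mat=(p.max(2)<60)&inn&(abs(T[...,2]-6)<4); print(np.percentile(T[mat],[0.5,99.5],axis=0))
print(camera_info('top')['K'])
print(np.degrees(yaw),[world(*q) for q in ((.1,0),(.1,-.06))])
# crops
p,_=snap('scene'); cv2.imwrite('pics/c1.png',cv2.resize(p[120:240,130:300],None,fx=4,fy=4,interpolation=2)[:,:,::-1])
E
```

```text
[ 203  177   46   36 1440] 17.957982312633703 ((38.60980987548828, -48.451454162597656), (90.98815155029297, 117.51797485351562), 1.819732666015625)
[162 179  20  21 110] 17.892860127315316 ((40.313838958740234, 99.82572937011719), (54.96215057373047, 49.3465690612793), 15.483996391296387)
[157 213  22  23 203] 20.734319140154735 ((-53.759063720703125, 99.16578674316406), (60.2858772277832, 54.35627746582031), 38.611358642578125)
tall [[-76.99931996  74.25119943  24.03687927]
 [ 35.60858197  93.94145765  27.91767525]
 [ 59.30095003 124.14465756  70.63851339]]
[[ -90.87902431 -131.09476782    2.2891741 ]
 [  88.87081037  128.17930672    9.74436684]]
[[349.94399831   0.         255.5580787 ]
 [  0.         349.94399831 194.91299955]
 [  0.           0.           1.        ]]
-5.22 [array([0.60548527, 0.05610198]), array([ 0.60002646, -0.00364918])]
```

Measured in the tray frame, in mm:
- **Tray:** centre (505.9, 65.2) in world coordinates, yaw -5.2°. The lip measures 277x356, as specified.
- **Plate:** centre (38.6, -48.5), yaw +1.8°, 91x117.5, top at z = 18. That matches its given size.

The plan has two stages:
1. Push the near edge with the open fingers, jaws along tray y.
2. Straddle the raised edge with jaws along tray x, draw it over, and let it down on the front finger.

I start by moving towards the tray.

Emit:
{"op": "move_arm", "data": {
  "deltas": [
    [[0, 0, -0.1], [0.02, 0.05, 0], -1],
    [[0, 0, -0.2], [0.04, 0.1, 0], -1],
    [[0, 0, -0.29], [0.04, 0.1, 0], -1]
  ]
}}

```text
time: 0.52
tool_pos: [0.2449, -0.6199, 0.2307]
tcp_rot: [-3.137, 0.149, 0.001]
wrist_force: [0.2, 0.5, -0.2]
width: 1.003
```

Emit:
{"op": "move_arm", "data": {
  "deltas": [
    [[0, 0, 0], [0.25, 0.5, 0], -1],
    [[0, 0, 0], [0.5, 1, 0], -1]
  ]
}}

```text
time: 0.78
tool_pos: [0.2949, -0.5195, 0.2305]
tcp_rot: [-3.137, 0.145, 0.0]
wrist_force: [0.8, 0.6, 0.6]
width: 1.002
```

Emit:
{"op": "move_arm", "data": {
  "deltas": [
    [[0, 0, 0], [0.25, 0.5, 0], -1],
    [[0, 0, 0], [0.5, 1, 0], -1]
  ]
}}

```text
time: 1.02
tool_pos: [0.3452, -0.4188, 0.231]
tcp_rot: [-3.138, 0.143, 0.0]
wrist_force: [0.6, 0.3, 0.4]
width: 0.999
```

Emit:
{"op": "move_arm", "data": {
  "deltas": [
    [[0, 0, 0], [0.2, 0.5, 0], -1],
    [[0, 0, 0], [0.4, 1, 0], -1]
  ]
}}

```text
time: 1.27
tool_pos: [0.3851, -0.3188, 0.231]
tcp_rot: [-3.138, 0.143, -0.0]
wrist_force: [1.0, -0.0, 0.1]
width: 1.003
```

Emit:
{"op": "move_arm", "data": {
  "deltas": [
    [[0, 0, 0], [0.2, 0.5, 0], -1],
    [[0, 0, 0], [0.4, 1, 0], -1]
  ]
}}

```text
time: 1.52
tool_pos: [0.425, -0.2188, 0.2312]
tcp_rot: [-3.138, 0.143, -0.0]
wrist_force: [1.1, -0.7, -0.5]
width: 1.0
```

Emit:
{"op": "move_arm", "data": {
  "deltas": [
    [[0, 0, 0], [0.2, 0.5, 0], -1],
    [[0, 0, 0], [0.4, 1, 0], -1]
  ]
}}

```text
time: 1.78
tool_pos: [0.465, -0.1189, 0.2312]
tcp_rot: [3.138, -0.143, 0.0]
wrist_force: [1.1, 0.8, 0.5]
width: 1.001
```

Emit:
{"op": "move_arm", "data": {
  "deltas": [
    [[0, 0, 0], [0, 0.35, -0.1], -1],
    [[0, 0, 0], [0, 0.7, -0.3], -1]
  ]
}}

```text
time: 2.02
tool_pos: [0.4656, -0.0492, 0.2018]
tcp_rot: [3.138, -0.141, 0.004]
wrist_force: [1.4, -0.0, -0.8]
width: 1.001
```

Emit:
{"op": "move_arm", "data": {
  "deltas": [
    [[0, 0, 0], [0, 0.35, -0.5], -1],
    [[0, 0, 0], [0, 0.69, -0.9], -1],
    [[0, 0, 0], [0, 0.69, -1], -1]
  ]
}}

```text
time: 2.4
tool_pos: [0.4616, 0.0201, 0.098]
tcp_rot: [-3.139, 0.137, 0.01]
wrist_force: [0.2, -0.2, 1.2]
width: 0.999
```

Emit:
{"op": "move_arm", "data": {
  "deltas": [
    [[0, 0, 0], [0, 0, -0.4], -1],
    [[0, 0, 0], [0, 0, -0.8], -1],
    [[0, 0, 0], [0, 0, -0.85], -1]
  ]
}}

```text
time: 2.78
tool_pos: [0.4626, 0.0177, 0.0144]
tcp_rot: [3.138, -0.143, -0.008]
wrist_force: [-0.5, 0.5, 0.1]
width: 0.999
```

```bash
python3 - <<'E'
from h import *
p,d=snap('scene'); cv2.imwrite('pics/a1.png',cv2.resize(p[100:260,110:310],None,fx=4,fy=3.75,interpolation=2)[:,:,::-1])
s=status.read_state(); print(tray(s['tool_pos'])*1000,s['wrist_force'])
E
```

```text
[-37.56996926 -51.0800108   15.37825027] [1.15649779 0.12218012 0.41078653]
```

View pics/a1.png

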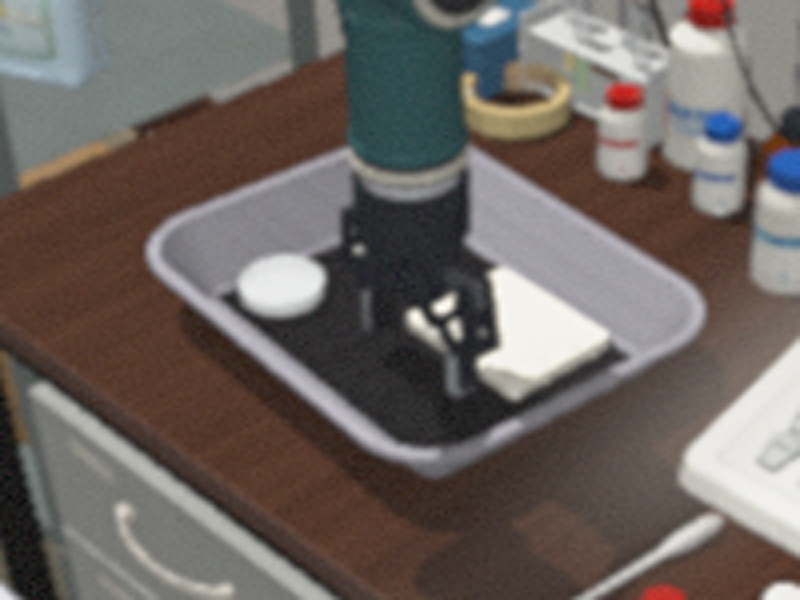

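The crop shows both fingertips at (365,325) and (458,390), just on the robot side of the plate and near the mat, with no contact yet. I'll feel for the mat.

Emit:
{"op": "move_arm", "data": {
  "deltas": [
    [[0, 0, 0], [0, 0, -0.04], -1],
    [[0, 0, 0], [0, 0, -0.06], -1]
  ]
}}

```text
time: 3.08
tool_pos: [0.4665, 0.0182, 0.0118]
tcp_rot: [-3.138, 0.143, -0.005]
wrist_force: [-0.7, 0.3, -0.5]
width: 0.998
```

Emit:
{"op": "move_arm", "data": {
  "deltas": [
    [[0, 0, 0], [0, 0, -0.02], -1],
    [[0, 0, 0], [0, 0, -0.02], -1]
  ]
}}

```text
time: 3.32
tool_pos: [0.4651, 0.0184, 0.0087]
tcp_rot: [-3.138, 0.142, -0.001]
wrist_force: [-0.8, -1.1, -0.2]
width: 0.999
```

Emit:
{"op": "move_arm", "data": {
  "deltas": [
    [[0, 0, 0], [0, 0, -0.03], -1],
    [[0, 0, 0], [0, 0, -0.03], -1]
  ]
}}

```text
time: 3.58
tool_pos: [0.4645, 0.0185, 0.005]
tcp_rot: [3.138, -0.142, -0.001]
wrist_force: [-0.0, -0.1, -0.6]
width: 1.006
```

Emit:
{"op": "move_arm", "data": {
  "deltas": [
    [[0, 0, 0], [0, 0, -0.03], -1],
    [[0, 0, 0], [0, 0, -0.03], -1]
  ]
}}

```text
time: 3.82
tool_pos: [0.4645, 0.0185, 0.0019]
tcp_rot: [3.138, -0.142, -0.001]
wrist_force: [-0.4, 0.1, -0.1]
width: 1.002
```

Emit:
{"op": "move_arm", "data": {
  "deltas": [
    [[0, 0, 0], [0, 0, -0.03], -1],
    [[0, 0, 0], [0, 0, -0.03], -1]
  ]
}}

```text
time: 4.08
tool_pos: [0.4645, 0.0184, -0.001]
tcp_rot: [3.138, -0.143, -0.001]
wrist_force: [-0.4, -0.1, 0.9]
width: 0.998
```

Emit:
{"op": "move_arm", "data": {
  "deltas": [
    [[0, 0, 0], [0, 0, -0.03], -1],
    [[0, 0, 0], [0, 0, -0.03], -1]
  ]
}}

```text
time: 4.32
tool_pos: [0.4645, 0.0184, -0.004]
tcp_rot: [3.138, -0.143, -0.001]
wrist_force: [-0.5, -0.2, 0.0]
width: 1.004
```

Emit:
{"op": "move_arm", "data": {
  "deltas": [
    [[0, 0, 0], [0, 0, -0.02], -1],
    [[0, 0, 0], [0, 0, -0.02], -1]
  ]
}}

```text
time: 4.58
tool_pos: [0.4647, 0.0184, -0.0058]
tcp_rot: [3.138, -0.142, -0.0]
wrist_force: [0.2, 1.0, -0.1]
width: 1.0
```

Tips are now about 1 mm above the mat. I begin the gentle push along tray +x, direction (0.996, -0.091).

Emit:
{"op": "move_arm", "data": {
  "deltas": [
    [[0, 0, 0], [0.05, -0.005, 0], -1],
    [[0, 0, 0], [0.1, -0.009, 0], -1],
    [[0, 0, 0], [0.15, -0.014, 0], -1],
    [[0, 0, 0], [0.2, -0.018, 0], -1],
    [[0, 0, 0], [0.25, -0.023, 0], -1],
    [[0, 0, 0], [0.3, -0.027, 0], -1],
    [[0, 0, 0], [0.35, -0.032, 0], -1],
    [[0, 0, 0], [0.4, -0.036, 0], -1],
    [[0, 0, 0], [0.45, -0.041, 0], -1],
    [[0, 0, 0], [0.5, -0.045, 0], -1]
  ]
}}

```text
time: 5.82
tool_pos: [0.5133, 0.014, -0.0066]
tcp_rot: [3.138, -0.142, -0.005]
wrist_force: [-2.7, 0.7, -1.8]
width: 0.999
```

```bash
python3 - <<'E'
from h import *
s=status.read_state(); print(tray(s['tool_pos'])*1000,s['wrist_force'])
p,d=snap('scene'); cv2.imwrite('pics/a2.png',cv2.resize(p[100:260,110:310],None,fx=4,fy=3.75,interpolation=2)[:,:,::-1])
E
```

```text
[ 12.0772947  -50.35635332  -6.59203165] [-2.70734023  0.6594277  -1.78531936]
```

View pics/a2.png

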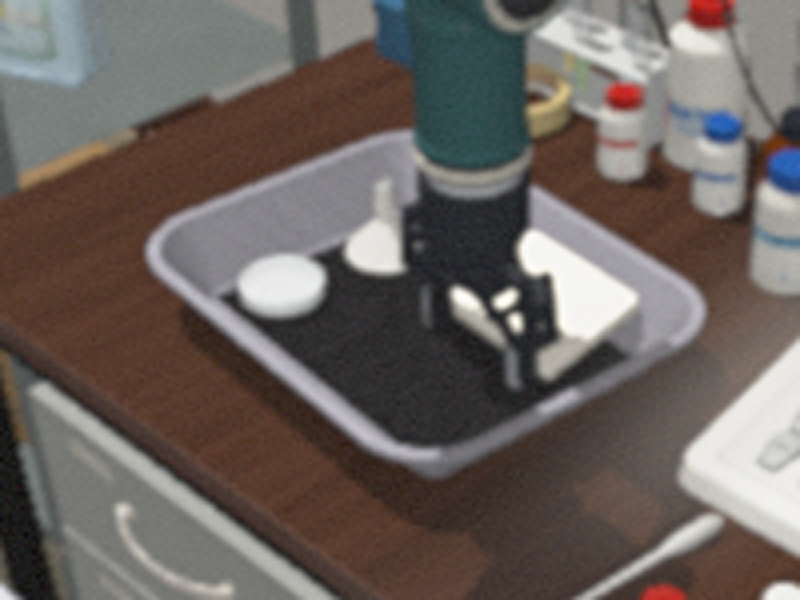

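The plate's far edge has climbed the slope and it sits square to the fingers, with about 3 N of push. I continue.

Emit:
{"op": "move_arm", "data": {
  "deltas": [
    [[0, 0, 0], [0.05, -0.005, 0], -1],
    [[0, 0, 0], [0.1, -0.009, 0], -1],
    [[0, 0, 0], [0.15, -0.014, 0], -1],
    [[0, 0, 0], [0.2, -0.018, 0], -1],
    [[0, 0, 0], [0.25, -0.023, 0], -1],
    [[0, 0, 0], [0.3, -0.027, 0], -1],
    [[0, 0, 0], [0.35, -0.032, 0], -1],
    [[0, 0, 0], [0.4, -0.036, 0], -1],
    [[0, 0, 0], [0.45, -0.041, 0], -1]
  ]
}}

```text
time: 7.0
tool_pos: [0.5601, 0.0098, -0.0058]
tcp_rot: [-3.138, 0.142, 0.0]
wrist_force: [-1.2, -0.1, -0.3]
width: 0.996
```

Emit:
{"op": "move_arm", "data": {
  "deltas": [
    [[0, 0, 0], [0.04, -0.004, 0], -1],
    [[0, 0, 0], [0.08, -0.007, 0], -1],
    [[0, 0, 0], [0.11, -0.01, 0], -1],
    [[0, 0, 0], [0.14, -0.013, 0], -1]
  ]
}}

```text
time: 7.5
tool_pos: [0.5739, 0.0085, -0.0058]
tcp_rot: [-3.138, 0.143, 0.0]
wrist_force: [-1.6, 0.8, -0.7]
width: 0.997
```

```bash
python3 - <<'E'
from h import *
s=status.read_state(); print(tray(s['tool_pos'])*1000,s['wrist_force'])
p,d=snap('scene'); cv2.imwrite('pics/a3.png',cv2.resize(p[100:260,110:310],None,fx=4,fy=3.75,interpolation=2)[:,:,::-1])
E
```

```text
[ 72.86959174 -50.26970944  -5.75049158] [-1.59332704  0.80326265 -0.65911797]
```

View pics/a3.png

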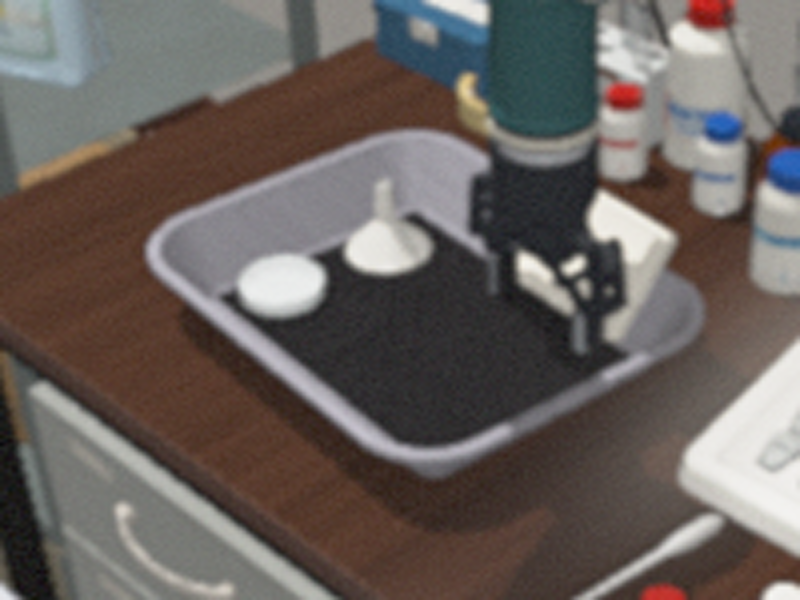

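The plate is leaning steeply and is almost home. I push the last few millimetres in small steps, watching the force.

Emit:
{"op": "move_arm", "data": {
  "deltas": [
    [[0, 0, 0], [0.02, -0.002, 0], -1],
    [[0, 0, 0], [0.04, -0.004, 0], -1],
    [[0, 0, 0], [0.05, -0.005, 0], -1]
  ]
}}

```text
time: 7.92
tool_pos: [0.5789, 0.008, -0.0057]
tcp_rot: [-3.138, 0.142, -0.0]
wrist_force: [-1.4, -0.0, -0.6]
width: 0.998
```

Emit:
{"op": "move_arm", "data": {
  "deltas": [
    [[0, 0, 0], [0.01, -0.001, 0], -1],
    [[0, 0, 0], [0.02, -0.002, 0], -1]
  ]
}}

```text
time: 8.18
tool_pos: [0.5802, 0.0079, -0.0059]
tcp_rot: [-3.138, 0.143, 0.002]
wrist_force: [-4.5, 1.1, 1.1]
width: 1.001
```

The force has risen to 4.6 N at TCP tray x of about 79, which matches the computed 78.6, so the plate is home. I back off, rise and check the lean.

Emit:
{"op": "move_arm", "data": {
  "deltas": [
    [[0, 0, 0], [-0.03, 0.003, 0], -1],
    [[0, 0, 0], [-0.15, 0.014, 0], -1],
    [[0, 0, 0], [-0.4, 0.036, 0], -1],
    [[0, 0, 0], [-0.7, 0.064, 0.3], -1],
    [[0, 0, 0], [-1, 0.09, 0.8], -1],
    [[0, 0, 0], [-1, 0.09, 1], -1]
  ]
}}

```text
time: 8.93
tool_pos: [0.4797, 0.017, 0.0966]
tcp_rot: [-3.138, 0.142, -0.005]
wrist_force: [-0.4, 0.1, -0.2]
width: 1.002
```

Emit:
{"op": "move_arm", "data": {
  "deltas": [
    [[0, 0, 0.1], [0, 0, 0.5], -0.4],
    [[0, 0, 0.2], [0, 0, 0.9], -0.4],
    [[0, 0, 0.3], [0, 0, 0.9], -0.4],
    [[0, 0, 0.4], [0, 0, 0.9], -0.4],
    [[0, 0, 0.5], [0, 0, 0.9], -0.4],
    [[0, 0, 0.6], [0, 0, 0.9], -0.4],
    [[0, 0, 0.7], [0, 0, 0.9], -0.4],
    [[0, 0, 0.8], [0, 0, 0.9], -0.4],
    [[0, 0, 0.9], [0, 0, 0.9], -0.4],
    [[0, 0, 1], [0, 0, 0.9], -0.4]
  ]
}}

```text
time: 10.18
tool_pos: [0.4803, 0.0168, 0.1843]
tcp_rot: [2.314, 2.124, 0.001]
wrist_force: [-1.2, -0.2, -0.1]
width: 0.702
```

```bash
python3 - <<'E'
from h import *
s=status.read_state(); print(s['time'],tray(s['tool_pos'])*1000,s['tcp_rot'],s['width'],s['q'])
p,d=snap('top'); T=tray(pts('top',d))*1000
m=(p.min(2)>150)&(abs(T[...,0]-115)<45)&(T[...,1]<25)&(T[...,1]>-125)&(T[...,2]>0)&(T[...,0]<160)
k=m&(T[...,2]>75); 
for lo in range(60,170,8):
    b=m&(T[...,0]>lo)&(T[...,0]<lo+8); 
    if b.sum(): print(lo,b.sum(),np.median(T[b],axis=0),T[b][:,1].min(),T[b][:,1].max())
p,d=snap('scene'); cv2.imwrite('pics/a4.png',cv2.resize(p[60:260,90:310],None,fx=3.6,fy=3,interpolation=2)[:,:,::-1])
E
```

```text
10.175 [-21.09721498 -50.4850483  184.2672041 ] [2.31387162e+00 2.12419511e+00 7.24057653e-04] 0.7024813190027522 [-1.67250367e-02 -7.32591502e-02  2.06078008e+00 -8.17562330e-05
  1.15336508e+00  6.87331824e-02]
84 43 [ 90.98253988 -53.16879147  13.91867427] -104.29487173492286 24.948243638721994
92 174 [ 95.8743738  -47.92918251  21.18830088] -123.35398418373029 22.605253964563975
100 166 [103.99145426 -50.80943521  35.38929907] -106.81627895214399 8.232368682737466
108 171 [112.0071866  -48.7620407   49.68213658] -106.5534941831453 12.243616305494902
116 179 [120.03959548 -49.47498162  62.65555349] -106.23818228673794 8.191196667273031
124 197 [128.15190611 -47.30426209  76.71260608] -123.31507591707222 22.62009529024188
132 175 [135.2449532  -47.71261314  89.39086344] -122.94667302192333 23.154264775071827
140 72 [142.36586448 -55.49896164  88.34875124] -104.7670506751998 5.987052463364362
156 2 [159.73018332  19.5807315    0.6728201 ] 18.12414890432459 21.037314104985697
```

View pics/a4.png

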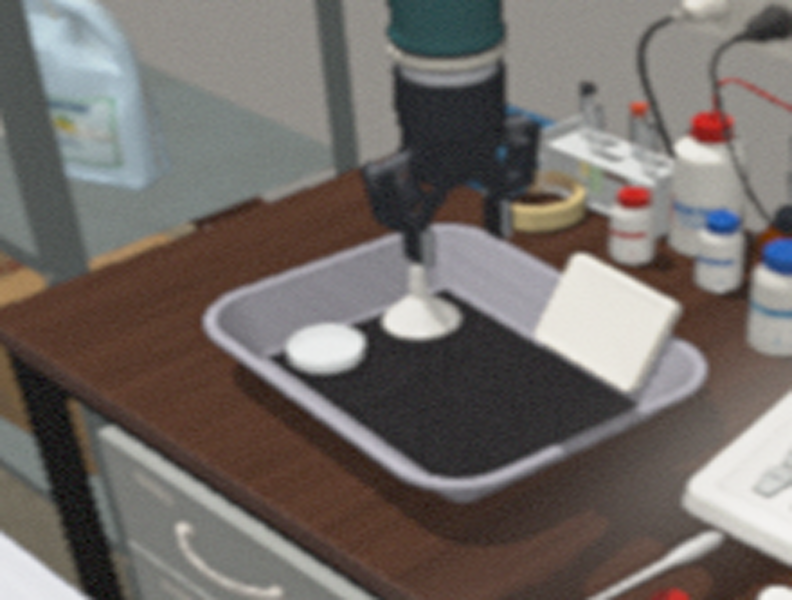

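The plate leans flush on the slope: its back runs at 60° and the top is at (136-146, 91). The funnel and petri dish are untouched. Next I set a 38 mm jaw gap and go above the top edge.

Emit:
{"op": "move_arm", "data": {
  "deltas": [
    [[0, 0, 0], [0.4, 0, 0], 0.1],
    [[0, 0, 0], [0.8, 0, 0], 0.1],
    [[0, 0, 0], [1, -0.08, 0], 0.1]
  ]
}}

```text
time: 10.65
tool_pos: [0.5824, 0.0091, 0.1844]
tcp_rot: [2.322, 2.115, 0.002]
wrist_force: [-0.4, 0.1, 0.1]
width: 0.45
```

Emit:
{"op": "move_arm", "data": {
  "deltas": [
    [[0, 0, 0], [0.3, -0.03, 0], 0.1],
    [[0, 0, 0], [0.545, -0.046, 0], 0.1],
    [[0, 0, 0], [0.545, -0.046, 0], 0.1]
  ]
}}

```text
time: 11.02
tool_pos: [0.6363, 0.0041, 0.1841]
tcp_rot: [2.323, 2.115, 0.001]
wrist_force: [0.1, 0.7, 0.7]
width: 0.45
```

Emit:
{"op": "move_arm", "data": {
  "deltas": [
    [[0, 0, 0], [0, 0, -0.3], 0.1],
    [[0, 0, 0], [0, 0, -0.6], 0.1],
    [[0, 0, 0], [0, 0, -0.8], 0.1],
    [[0, 0, 0], [0, 0, -0.85], 0.1]
  ]
}}

```text
time: 11.52
tool_pos: [0.6335, 0.0043, 0.0976]
tcp_rot: [-2.319, -2.116, 0.004]
wrist_force: [-1.3, -0.1, -0.2]
width: 0.452
```

```bash
python3 - <<'E'
from h import *
s=status.read_state(); print(s['time'],tray(s['tool_pos'])*1000,s['tcp_rot'],s['width'],s['wrist_force'])
p,d=snap('scene'); cv2.imwrite('pics/a5.png',cv2.resize(p[100:220,180:310],None,fx=6,fy=5,interpolation=2)[:,:,::-1])
E
```

```text
11.525 [132.60039513 -48.99769965  97.6150549 ] [-2.31896322 -2.11608663  0.00364664] 0.45178808351466887 [-1.29619355 -0.10701075 -0.1702527 ]
```

View pics/a5.png

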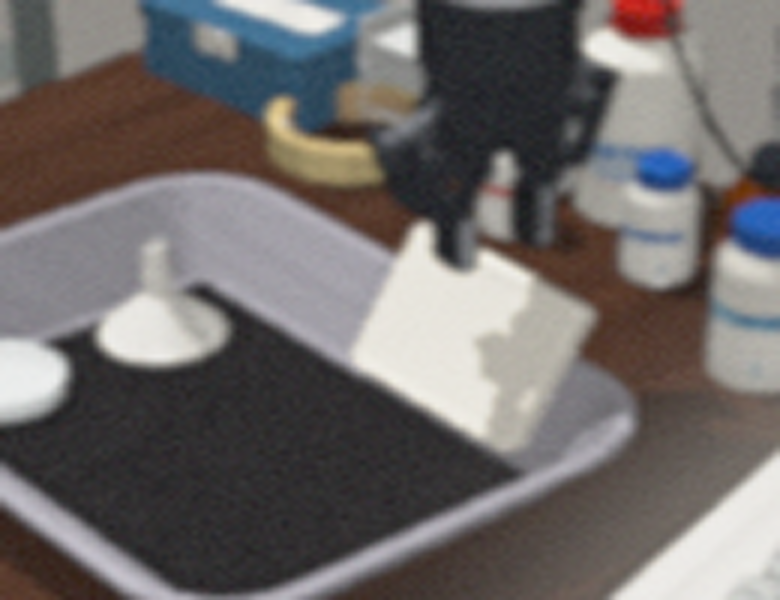

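The front finger is on the robot side of the plate's top edge and the rear finger is behind it, centred on the edge. I descend and then draw the edge back slowly to nearly upright, aiming for a rear finger face at tray x of about 100.

Emit:
{"op": "move_arm", "data": {
  "deltas": [
    [[0, 0, 0], [0.01, 0, -0.15], 0.1],
    [[0, 0, 0], [0.01, 0, -0.3], 0.1],
    [[0, 0, 0], [0.01, 0, -0.33], 0.1]
  ]
}}

```text
time: 11.95
tool_pos: [0.6351, 0.0042, 0.0646]
tcp_rot: [-2.319, -2.117, 0.003]
wrist_force: [-0.2, -0.3, 0.3]
width: 0.448
```

Emit:
{"op": "move_arm", "data": {
  "deltas": [
    [[0, 0, 0], [-0.04, 0.004, 0], 0.1],
    [[0, 0, 0], [-0.08, 0.007, 0], 0.1],
    [[0, 0, 0], [-0.12, 0.011, 0], 0.1],
    [[0, 0, 0], [-0.16, 0.015, 0], 0.1],
    [[0, 0, 0], [-0.2, 0.018, 0], 0.1],
    [[0, 0, 0], [-0.24, 0.022, 0], 0.1],
    [[0, 0, 0], [-0.28, 0.026, 0], 0.1],
    [[0, 0, 0], [-0.32, 0.029, 0], 0.1],
    [[0, 0, 0], [-0.36, 0.033, 0], 0.1],
    [[0, 0, 0], [-0.4, 0.036, 0], 0.1],
    [[0, 0, 0], [-0.43, 0.039, 0], 0.1],
    [[0, 0, 0], [-0.46, 0.042, 0], 0.1]
  ]
}}

```text
time: 13.45
tool_pos: [0.5901, 0.0084, 0.0663]
tcp_rot: [-2.32, -2.118, 0.0]
wrist_force: [0.1, -0.3, -0.1]
width: 0.45
```

```bash
cat > look.py <<'E'
from h import *
import sys
s=status.read_state(); print(round(s['time'],2),tray(s['tool_pos'])*1000,s['tcp_rot'].round(3),s['width'].round(3),s['wrist_force'].round(1),s['q'].round(2))
for cam in('top','scene'):
    p,d=snap(cam); T=tray(pts(cam,d))*1000
    m=(p.min(2)>150)&(T[...,0]>-40)&(T[...,0]<155)&(T[...,1]<18)&(T[...,1]>-112)&(T[...,2]>11)
    print(cam)
    for lo in range(-40,156,8):
        b=m&(T[...,0]>lo)&(T[...,0]<=lo+8)
        if b.sum()>12: print(lo,b.sum(),np.percentile(T[b][:,2],[5,50,95]).round(0),np.percentile(T[b][:,1],[2,98]).round(0))
    if cam=='scene' and len(sys.argv)>1: cv2.imwrite('pics/'+sys.argv[1],cv2.resize(p[100:240,150:310],None,fx=5,fy=4.2,interpolation=2)[:,:,::-1])
E
python3 look.py a6.png
```

```text
Traceback (most recent call last):
  File "look.py", line 3, in <module>
    s=status.read_state(); print(round(s['time'],2),tray(s['tool_pos'])*1000,s['tcp_rot'].round(3),s['width'].round(3),s['wrist_force'].round(1),s['q'].round(2))
                                                                                                   ^^^^^^^^^^^^^^^^
AttributeError: 'float' object has no attribute 'round'
```

```bash
sed -i "s/s\['width'\].round(3)/round(s['width'],3)/" look.py; python3 look.py a6.png
```

```text
13.45 [ 88.9888561  -48.86352595  66.25449904] [-2.32  -2.118  0.   ] 0.45 [ 0.1 -0.3 -0.1] [-0.03  0.26  1.94  0.    0.95  0.06]
top
-16 67 [495. 499. 522.] [-95.   2.]
-8 60 [495. 499. 502.] [-112.  -94.]
40 41 [443. 452. 456.] [-111.    7.]
48 108 [448. 452. 456.] [-111.    6.]
56 56 [448. 452. 456.] [-108.   -0.]
88 18 [ 88. 100. 454.] [-107.    9.]
96 21 [ 96.  99. 452.] [-107.  -95.]
scene
80 123 [14. 57. 99.] [-111.    2.]
88 302 [14. 44. 99.] [-110.    6.]
96 20 [ 22.  61. 108.] [-110.  -38.]
```

View pics/a6.png

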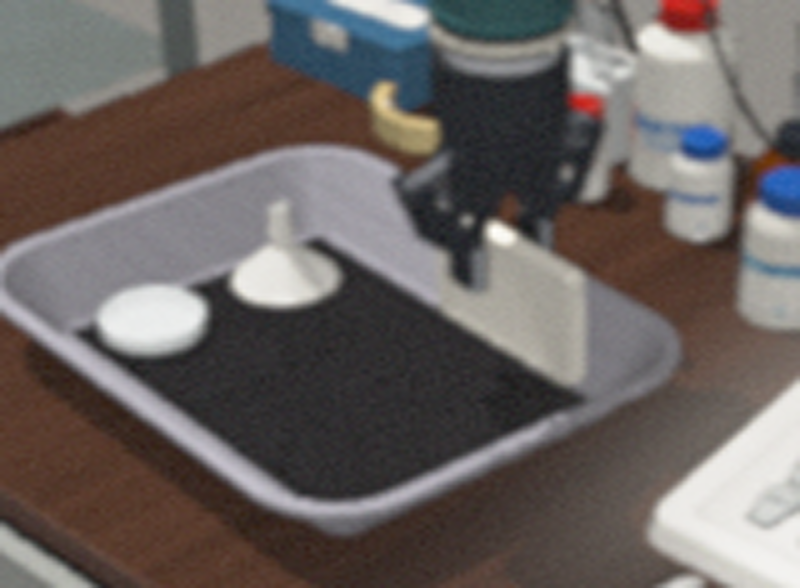

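The plate now stands upright on its edge at x 88-100, top z about 99, stable between the fingers. I narrow the gap to 22 mm (no grip) and work out the letting-down path.

Emit:
{"op": "move_arm", "data": {
  "deltas": [
    [[0, 0, 0], [0.01, -0.001, 0.03], 0.3],
    [[0, 0, 0], [0.03, -0.003, 0.07], 0.4],
    [[0, 0, 0], [0.04, -0.004, 0.1], 0.48],
    [[0, 0, 0], [0.04, -0.004, 0.1], 0.48]
  ]
}}

```text
time: 14.05
tool_pos: [0.5949, 0.008, 0.0768]
tcp_rot: [2.319, 2.118, 0.001]
wrist_force: [0.3, -0.0, -0.4]
width: 0.258
```

```bash
cat > plan.py <<'E'
from h import *
from scipy.interpolate import PchipInterpolator as I
def ret(w):
    a=np.sin(np.radians(-5.9))+.7456*w; return 57*(np.cos(np.radians(5.9))-np.sqrt(1-a*a))
K=np.array([[74,0,22,18],[60,20,22,15],[45,35,24,12],[30,38,40,8],[20,32,55,5],[12,25,65,4],[7,18,65,3.5],[4,14,65,3],[2.5,10,78,2]],float)
def tcp(phi,psi,g,s,B=(88,6)):
    f,q=np.radians([phi,psi]); t=np.array([np.sin(q),-np.cos(q)]); n=np.array([np.cos(q),np.sin(q)])
    return np.array(B)+92*np.array([-np.cos(f),np.sin(f)])+(s+ret(g/85))*t+g/2*n
def table(phis,x0,z0,psi0=0,B=(88,6),K=K):
    o=np.argsort(K[:,0]); f=I(K[o,0],K[o,1:])
    for p in phis:
        psi,g,s=f(p); X=tcp(p,psi,g,s,B); dx,dz=(X-[x0,z0])/100; dp=-(psi-psi0)/90
        print(f"phi{p} psi{psi:.1f} tcp{X.round(1)} | [[{.091*dp:.3f}, {.996*dp:.3f}, 0], [{.996*dx:.3f}, {-.091*dx:.3f}, {dz:.3f}], {1-2*g/85:.2f}]")
E
python3 look.py; python3 - <<'E'
from plan import *
s=status.read_state(); x=tray(s['tool_pos'])*1000
table([74,70,66,62,58,54,50,46,42,38],x[0],x[2])
E
```

```text
14.05 [ 93.83856586 -48.86794931  76.82998872] [2.319e+00 2.118e+00 1.000e-03] 0.258 [ 0.3 -0.  -0.4] [-0.03  0.25  1.92  0.    0.97  0.06]
top
-16 42 [503. 508. 511.] [-29.   3.]
-8 84 [504. 507. 511.] [-112.   -2.]
48 81 [456. 463. 465.] [-111.    7.]
56 105 [457. 462. 466.] [-109.    5.]
64 20 [450. 460. 462.] [-108.  -27.]
80 23 [ 73.  98. 462.] [-107.    7.]
88 32 [ 97. 100. 466.] [-107.    9.]
scene
56 14 [271. 462. 464.] [-111.  -33.]
80 61 [16. 48. 98.] [-111.    2.]
88 450 [15. 48. 99.] [-110.    4.]
96 19 [20. 95. 99.] [-109.  -44.]
phi74 psi0.0 tcp[73.6 76.5] | [[-0.000, -0.000, 0], [-0.196, 0.018, 0.002], 0.48]
phi70 psi6.3 tcp[69.4 76.7] | [[-0.006, -0.070, 0], [-0.238, 0.022, 0.004], 0.48]
phi66 psi12.2 tcp[64.8 76.6] | [[-0.012, -0.135, 0], [-0.284, 0.026, 0.002], 0.48]
phi62 psi17.6 tcp[59.9 75.9] | [[-0.018, -0.194, 0], [-0.332, 0.030, -0.004], 0.48]
phi58 psi22.4 tcp[55.  74.8] | [[-0.023, -0.248, 0], [-0.382, 0.035, -0.015], 0.48]
phi54 psi27.3 tcp[50.2 73.3] | [[-0.028, -0.303, 0], [-0.429, 0.039, -0.030], 0.47]
phi50 psi31.7 tcp[45.5 71.4] | [[-0.032, -0.351, 0], [-0.476, 0.044, -0.049], 0.46]
phi46 psi34.6 tcp[40.8 68.8] | [[-0.035, -0.383, 0], [-0.523, 0.048, -0.075], 0.44]
phi42 psi36.0 tcp[36.6 65.8] | [[-0.036, -0.398, 0], [-0.564, 0.052, -0.105], 0.40]
phi38 psi37.0 tcp[33.7 63. ] | [[-0.037, -0.410, 0], [-0.594, 0.054, -0.133], 0.31]
```

Emit:
{"op": "move_arm", "data": {
  "deltas": [
    [[0, 0, 0], [-0.03, 0.003, 0], 0.48],
    [[0, 0, 0], [-0.06, 0.005, 0], 0.48],
    [[0, 0, 0], [-0.09, 0.008, 0], 0.48],
    [[0, 0, 0], [-0.115, 0.01, 0], 0.48],
    [[0, 0, 0], [-0.135, 0.012, 0], 0.48],
    [[0, 0, 0], [-0.155, 0.014, 0], 0.48],
    [[0, 0, 0], [-0.175, 0.016, 0], 0.48],
    [[0, 0, 0], [-0.195, 0.018, 0], 0.48],
    [[-0.003, -0.035, 0], [-0.215, 0.02, 0.002], 0.48],
    [[-0.006, -0.07, 0], [-0.24, 0.022, 0.003], 0.48],
    [[-0.009, -0.1, 0], [-0.26, 0.024, 0.002], 0.48],
    [[-0.012, -0.135, 0], [-0.285, 0.026, 0.002], 0.48],
    [[-0.012, -0.135, 0], [-0.285, 0.026, 0.002], 0.48]
  ]
}}

```text
time: 15.78
tool_pos: [0.5641, 0.0108, 0.0759]
tcp_rot: [2.199, 2.009, 0.213]
wrist_force: [-0.4, -0.9, -0.9]
width: 0.262
```

```bash
python3 look.py a7.png
```

```text
15.78 [ 62.88091889 -48.92084573  75.86720506] [2.199 2.009 0.213] 0.262 [-0.4 -0.9 -0.9] [-0.02  0.08  2.14 -0.02  0.71  0.09]
top
-40 56 [451. 455. 459.] [-108.  -90.]
48 21 [89. 92. 93.] [-107.  -91.]
56 16 [90. 94. 97.] [-107.  -87.]
64 17 [ 68.  70. 229.] [-95. -36.]
80 16 [35. 42. 47.] [-101.    8.]
88 52 [19. 23. 30.] [-97.   7.]
120 15 [53. 56. 57.] [-110.   17.]
128 150 [54. 56. 59.] [-108.   15.]
136 21 [53. 56. 58.] [-101.    8.]
scene
48 52 [87. 92. 97.] [-110.    2.]
56 46 [74. 92. 96.] [-112.    3.]
72 19 [34. 48. 66.] [-111.  -63.]
104 18 [18. 27. 33.] [-90. -66.]
112 94 [28. 36. 45.] [-99.   6.]
120 135 [40. 48. 56.] [-111.  -16.]
128 72 [50. 56. 59.] [-110.   -6.]
```

View pics/a7.png

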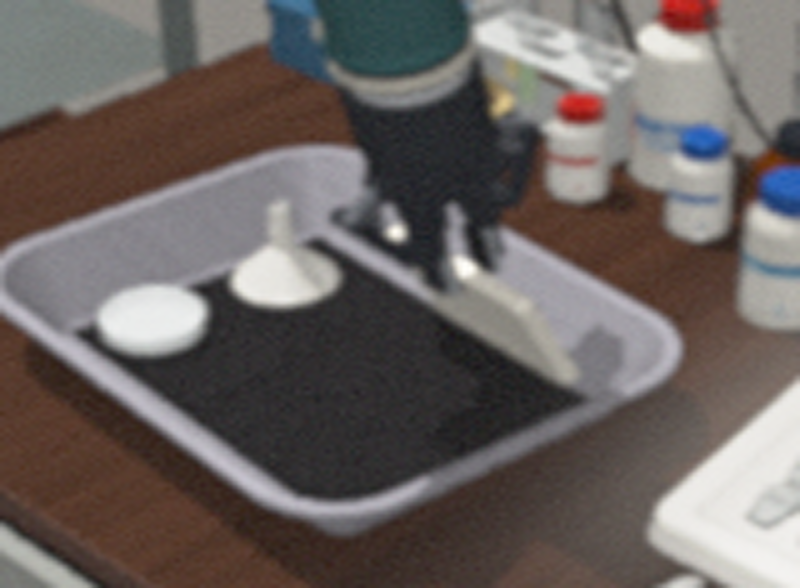

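The plate has passed vertical and rests on the front finger at about 66°. Its top edge measures (49, 90) against a planned (51, 90). Before pitching further, I check the joint margins with a planar fit of the arm.

```bash
cat >> plan.py <<'E'
from scipy.optimize import least_squares
D=np.array([[.675,.2305,0,.2647,1.6053],[.4806,.1843,0,-.0733,2.0608],[.5902,.0663,0,.26,1.94],[.5949,.0768,0,.25,1.92],[.5642,.0759,.212,.08,2.14]])
def fk(p,q2,q3,psi): a,l1,l2,h,L=p; return a+l1*np.sin(q2)+l2*np.sin(q2+q3)+L*np.sin(psi), h+l1*np.cos(q2)+l2*np.cos(q2+q3)-L*np.cos(psi)
fit=least_squares(lambda p:np.concatenate([fk(p,D[:,3],D[:,4],D[:,2])[0]-D[:,0],fk(p,D[:,3],D[:,4],D[:,2])[1]-D[:,1], 1e-4*(p-[0,.45,.45,.3,.25])]),[0,.45,.45,.3,.25])
def ik(r,z,psi): 
    s=least_squares(lambda q:np.array(fk(fit.x,q[0],q[1],psi))-[r,z],[.1,2.1]); q2,q3=s.x; return q2,q3,np.pi-psi-q2-q3,s.cost
E
python3 - <<'E'
from plan import *
print(fit.x,abs(fit.fun).max())
f=I(K[::-1,0],K[::-1,1:])
for p in [66,58,50,42,34,26,20,14,10,7,4,2.5]:
    psi,g,s=f(p);X=tcp(p,psi,g,s);w=world(X[0]/1e3,-.049);print(p,psi.round(1),np.round(X,1),np.round(ik(np.hypot(*w),X[1]/1e3,np.radians(psi)),3))
E
```

```text
[-0.00260892  0.5121651   0.56971587  0.24543024  0.34166101] 0.002857978038803527
66 12.2 [64.8 76.6] [0.084 2.138 0.706 0.   ]
58 22.4 [55.  74.8] [-0.014  2.285  0.48   0.   ]
50 31.7 [45.5 71.4] [-0.082  2.415  0.255  0.   ]
42 36.0 [36.6 65.8] [-0.103  2.484  0.134  0.   ]
34 37.7 [31.6 60.1] [-0.105  2.516  0.072  0.   ]
26 36.6 [29.1 52.7] [-0.09   2.512  0.081  0.   ]
20 32.0 [29.6 44.4] [-0.058  2.464  0.177  0.   ]
14 27.1 [31.9 33.7] [-0.009  2.408  0.271  0.   ]
10 22.4 [31.3 25. ] [0.032 2.358 0.36  0.   ]
7 18.0 [30.6 17.9] [0.073 2.31  0.445 0.   ]
4 14.0 [30.  11.2] [0.113 2.266 0.519 0.   ]
2.5 10.0 [36.6  4.7] [0.167 2.205 0.595 0.   ]
```

q5 and q3 get tight above about 30° of pitch, so I replan with the pitch capped at 28°.

```bash
cat >> plan.py <<'E'
K2=np.array([[74,0,22,18],[66,12.2,22,16.3],[60,18,22,15],[45,26,25,12],[30,28,40,8],[20,26,55,5],[12,22,65,4],[7,17,65,3.5],[4,14,65,3],[2.5,10,78,2]],float)
E
python3 - <<'E'
from plan import *
print(tray(status.read_state()['tool_pos'])*1000)
table([63,60,57,54,51,48,45,42,39,36,33,30,27,24,21,18],65.2,77.0,12.2,K=K2)
E
```

```text
[ 64.75821277 -48.87936086  76.72750198]
phi63 psi15.4 tcp[61.  75.9] | [[-0.003, -0.036, 0], [-0.042, 0.004, -0.011], 0.48]
phi60 psi18.0 tcp[57.1 74.9] | [[-0.006, -0.064, 0], [-0.081, 0.007, -0.021], 0.48]
phi57 psi20.1 tcp[53.2 73.5] | [[-0.008, -0.087, 0], [-0.119, 0.011, -0.035], 0.48]
phi54 psi22.1 tcp[49.6 71.9] | [[-0.010, -0.109, 0], [-0.156, 0.014, -0.051], 0.47]
phi51 psi23.8 tcp[46.1 70.1] | [[-0.012, -0.128, 0], [-0.191, 0.017, -0.069], 0.45]
phi48 psi25.1 tcp[42.7 68. ] | [[-0.013, -0.143, 0], [-0.224, 0.020, -0.090], 0.43]
phi45 psi26.0 tcp[39.5 65.7] | [[-0.014, -0.153, 0], [-0.256, 0.023, -0.113], 0.41]
phi42 psi26.6 tcp[36.7 63.3] | [[-0.015, -0.160, 0], [-0.284, 0.026, -0.137], 0.37]
phi39 psi27.2 tcp[34.5 60.9] | [[-0.015, -0.166, 0], [-0.306, 0.028, -0.161], 0.31]
phi36 psi27.6 tcp[32.8 58.4] | [[-0.016, -0.170, 0], [-0.323, 0.029, -0.186], 0.23]
phi33 psi27.9 tcp[31.5 55.9] | [[-0.016, -0.174, 0], [-0.336, 0.031, -0.211], 0.15]
phi30 psi28.0 tcp[30.4 53. ] | [[-0.016, -0.175, 0], [-0.346, 0.032, -0.240], 0.06]
phi27 psi27.8 tcp[29.8 50. ] | [[-0.016, -0.172, 0], [-0.352, 0.032, -0.270], -0.04]
phi24 psi27.1 tcp[29.8 46.7] | [[-0.015, -0.165, 0], [-0.353, 0.032, -0.303], -0.15]
phi21 psi26.3 tcp[30.1 42.9] | [[-0.014, -0.156, 0], [-0.350, 0.032, -0.341], -0.26]
phi18 psi25.3 tcp[30.7 38.4] | [[-0.013, -0.145, 0], [-0.343, 0.031, -0.386], -0.37]
```

Emit:
{"op": "move_arm", "data": {
  "deltas": [
    [[-0.003, -0.036, 0], [-0.042, 0.004, -0.011], 0.48],
    [[-0.006, -0.064, 0], [-0.081, 0.007, -0.021], 0.48],
    [[-0.008, -0.087, 0], [-0.119, 0.011, -0.035], 0.48],
    [[-0.01, -0.109, 0], [-0.156, 0.014, -0.051], 0.47],
    [[-0.012, -0.128, 0], [-0.191, 0.017, -0.069], 0.45],
    [[-0.013, -0.143, 0], [-0.224, 0.02, -0.09], 0.43],
    [[-0.014, -0.153, 0], [-0.256, 0.023, -0.113], 0.41],
    [[-0.015, -0.16, 0], [-0.284, 0.026, -0.137], 0.37],
    [[-0.015, -0.166, 0], [-0.306, 0.028, -0.161], 0.31],
    [[-0.016, -0.17, 0], [-0.323, 0.029, -0.186], 0.23],
    [[-0.016, -0.174, 0], [-0.336, 0.031, -0.211], 0.15],
    [[-0.016, -0.174, 0], [-0.336, 0.031, -0.211], 0.15]
  ]
}}

```text
time: 17.38
tool_pos: [0.5317, 0.0137, 0.0549]
tcp_rot: [2.027, 1.852, 0.46]
wrist_force: [-0.1, 0.2, 0.4]
width: 0.426
```

```bash
python3 look.py a8.png
```

```text
17.38 [ 30.38736229 -48.93056213  54.88733162] [2.027 1.852 0.46 ] 0.426 [-0.1  0.2  0.4] [ 0.01 -0.06  2.41 -0.16  0.31  0.24]
top
-40 17 [241. 244. 251.] [-68. -21.]
-32 27 [244. 246. 252.] [-65. -35.]
8 47 [56. 61. 66.] [-105.    6.]
16 92 [ 58.  63. 147.] [-107.    7.]
24 69 [49. 56. 62.] [-106.    8.]
32 93 [47. 50. 55.] [-108.    7.]
40 86 [ 45.  48. 123.] [-107.    8.]
48 63 [34. 40. 47.] [-106.    6.]
56 125 [33. 36. 41.] [-107.    7.]
64 115 [29. 34. 37.] [-106.    6.]
72 115 [20. 25. 31.] [-104.    6.]
80 126 [19. 22. 25.] [-105.    6.]
88 92 [17. 19. 23.] [-105.    6.]
120 15 [53. 55. 57.] [-110.   17.]
128 156 [54. 57. 59.] [-108.   16.]
136 21 [54. 57. 59.] [-101.   -1.]
scene
8 56 [55. 60. 67.] [-108.  -34.]
16 50 [56. 62. 65.] [-109.  -25.]
24 22 [50. 57. 60.] [-110.  -18.]
32 41 [47. 51. 55.] [-109.   -2.]
40 49 [44. 49. 62.] [-110.    7.]
48 26 [37. 43. 45.] [-110.    2.]
56 51 [32. 37. 41.] [-110.    3.]
64 39 [29. 33. 38.] [-109.    7.]
72 30 [21. 27. 31.] [-109.    3.]
80 44 [19. 23. 26.] [-110.   -4.]
88 27 [18. 20. 22.] [-110.  -11.]
96 41 [11. 14. 19.] [-110.   -1.]
104 151 [12. 20. 29.] [-110.    9.]
112 183 [23. 33. 42.] [-110.   13.]
120 189 [37. 47. 56.] [-110.   14.]
128 91 [50. 56. 59.] [-110.   12.]
```

View pics/a8.png

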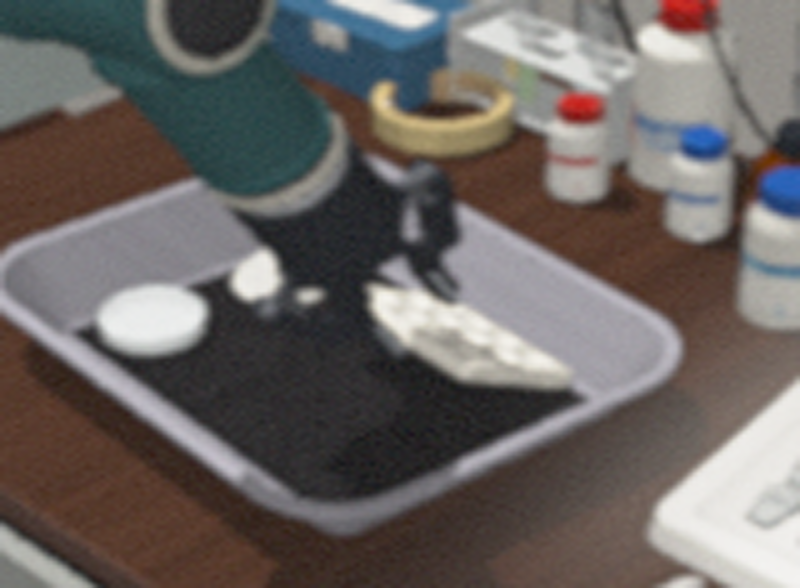

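The wells are showing. The plate lies on the front finger at about 31°, with the pivot edge still near x = 87 and no measurable force. I continue lowering.

```bash
python3 - <<'E'
from plan import *
table([31,29,27,25,23,21,19,17,15,13,11,9,8,7,6,5,4,3.5,3,2.5],31.5,55.9,27.9,K=K2)
E
```

```text
phi31 psi28.0 tcp[30.8 54. ] | [[-0.000, -0.001, 0], [-0.007, 0.001, -0.019], 0.09]
phi29 psi28.0 tcp[30.2 52. ] | [[-0.000, -0.001, 0], [-0.013, 0.001, -0.039], 0.03]
phi27 psi27.8 tcp[29.8 50. ] | [[0.000, 0.002, 0], [-0.017, 0.002, -0.059], -0.04]
phi25 psi27.4 tcp[29.7 47.8] | [[0.001, 0.006, 0], [-0.018, 0.002, -0.081], -0.11]
phi23 psi26.9 tcp[29.8 45.5] | [[0.001, 0.012, 0], [-0.017, 0.002, -0.104], -0.19]
phi21 psi26.3 tcp[30.1 42.9] | [[0.002, 0.018, 0], [-0.014, 0.001, -0.130], -0.26]
phi19 psi25.7 tcp[30.4 40. ] | [[0.002, 0.025, 0], [-0.011, 0.001, -0.159], -0.33]
phi17 psi24.9 tcp[31.1 36.8] | [[0.003, 0.033, 0], [-0.003, 0.000, -0.191], -0.41]
phi15 psi23.9 tcp[31.9 33.3] | [[0.004, 0.045, 0], [0.004, -0.000, -0.226], -0.48]
phi13 psi22.7 tcp[32.2 29.6] | [[0.005, 0.058, 0], [0.007, -0.001, -0.263], -0.52]
phi11 psi21.2 tcp[31.7 25.8] | [[0.007, 0.074, 0], [0.002, -0.000, -0.301], -0.53]
phi9 psi19.2 tcp[31.1 21.6] | [[0.009, 0.097, 0], [-0.004, 0.000, -0.343], -0.53]
phi8 psi18.1 tcp[30.9 19.4] | [[0.010, 0.109, 0], [-0.006, 0.001, -0.365], -0.53]
phi7 psi17.0 tcp[30.6 17.3] | [[0.011, 0.121, 0], [-0.009, 0.001, -0.386], -0.53]
phi6 psi16.1 tcp[30.4 15.3] | [[0.012, 0.130, 0], [-0.011, 0.001, -0.406], -0.53]
phi5 psi15.2 tcp[30.2 13.4] | [[0.013, 0.140, 0], [-0.013, 0.001, -0.425], -0.53]
phi4 psi14.0 tcp[30.  11.2] | [[0.014, 0.154, 0], [-0.015, 0.001, -0.447], -0.53]
phi3.5 psi13.0 tcp[31.   9.8] | [[0.015, 0.165, 0], [-0.005, 0.000, -0.461], -0.58]
phi3 psi11.6 tcp[33.6  7.5] | [[0.016, 0.181, 0], [0.021, -0.002, -0.484], -0.70]
phi2.5 psi10.0 tcp[36.6  4.7] | [[0.018, 0.198, 0], [0.051, -0.005, -0.512], -0.84]
```

I keep a deeper contact margin (about 8 mm above the tip) until the plate is low, and stop at about 10° to check.

```bash
cat >> plan.py <<'E'
K3=np.array([[45,26,25,12],[33,27.9,36.1,8.8],[20,26,55,8],[12,22,65,8],[9,19,65,7],[7,17,65,5.5],[4,14,65,3],[2.5,10,78,2]],float)
E
python3 - <<'E'
from plan import *
table([31,29,27,25,23,21,19,17,15,13,12,11,10],31.5,55.9,27.9,K=K3)
E
```

```text
phi31 psi27.8 tcp[30.8 53.6] | [[0.000, 0.001, 0], [-0.007, 0.001, -0.023], 0.09]
phi29 psi27.7 tcp[30.5 51.3] | [[0.000, 0.003, 0], [-0.009, 0.001, -0.046], 0.03]
phi27 psi27.4 tcp[30.5 48.8] | [[0.000, 0.005, 0], [-0.010, 0.001, -0.071], -0.05]
phi25 psi27.1 tcp[30.7 46.1] | [[0.001, 0.009, 0], [-0.008, 0.001, -0.098], -0.12]
phi23 psi26.7 tcp[31.  43.3] | [[0.001, 0.014, 0], [-0.005, 0.000, -0.126], -0.19]
phi21 psi26.2 tcp[31.3 40.3] | [[0.002, 0.018, 0], [-0.002, 0.000, -0.156], -0.26]
phi19 psi25.7 tcp[31.8 37.1] | [[0.002, 0.024, 0], [0.003, -0.000, -0.188], -0.33]
phi17 psi25.0 tcp[32.6 33.7] | [[0.003, 0.033, 0], [0.011, -0.001, -0.222], -0.41]
phi15 psi23.9 tcp[33.4 30. ] | [[0.004, 0.044, 0], [0.019, -0.002, -0.259], -0.48]
phi13 psi22.7 tcp[33.7 26. ] | [[0.005, 0.058, 0], [0.022, -0.002, -0.299], -0.52]
phi12 psi22.0 tcp[33.5 24. ] | [[0.006, 0.065, 0], [0.020, -0.002, -0.319], -0.53]
phi11 psi21.1 tcp[33.1 22.1] | [[0.007, 0.075, 0], [0.016, -0.001, -0.338], -0.53]
phi10 psi20.1 tcp[32.7 20.2] | [[0.008, 0.087, 0], [0.011, -0.001, -0.357], -0.53]
```

Emit:
{"op": "move_arm", "data": {
  "deltas": [
    [[0, 0.001, 0], [-0.007, 0.001, -0.023], 0.09],
    [[0, 0.003, 0], [-0.009, 0.001, -0.046], 0.03],
    [[0, 0.005, 0], [-0.01, 0.001, -0.071], -0.05],
    [[0.001, 0.009, 0], [-0.008, 0.001, -0.098], -0.12],
    [[0.001, 0.014, 0], [-0.005, 0, -0.126], -0.19],
    [[0.002, 0.018, 0], [-0.002, 0, -0.156], -0.26],
    [[0.002, 0.024, 0], [0.003, 0, -0.188], -0.33],
    [[0.003, 0.033, 0], [0.011, -0.001, -0.222], -0.41],
    [[0.004, 0.044, 0], [0.019, -0.002, -0.259], -0.48],
    [[0.005, 0.058, 0], [0.022, -0.002, -0.299], -0.52],
    [[0.006, 0.065, 0], [0.02, -0.002, -0.319], -0.53],
    [[0.007, 0.075, 0], [0.016, -0.001, -0.338], -0.53],
    [[0.007, 0.075, 0], [0.016, -0.001, -0.338], -0.53]
  ]
}}

```text
time: 19.1
tool_pos: [0.5341, 0.0136, 0.0216]
tcp_rot: [2.103, 1.92, 0.359]
wrist_force: [0.5, -0.8, 0.4]
width: 0.767
```

```bash
python3 look.py a9.png
```

```text
19.1 [ 32.77999652 -48.80813749  21.64155256] [2.103 1.92  0.359] 0.767 [ 0.5 -0.8  0.4] [-0.    0.05  2.35 -0.09  0.38  0.17]
top
-8 28 [217. 220. 228.] [-65. -31.]
0 30 [ 16.  19. 158.] [-105.    7.]
8 49 [ 15.  19. 158.] [-106.    7.]
16 59 [12. 16. 21.] [-106.    7.]
24 83 [13. 17. 22.] [-107.    8.]
32 85 [16. 19. 22.] [-107.    8.]
40 79 [12. 17. 21.] [-106.    7.]
48 98 [12. 17. 21.] [-106.    7.]
56 88 [16. 19. 21.] [-107.    9.]
64 82 [ 14.  18. 100.] [-107.    7.]
72 84 [12. 16. 21.] [-106.    7.]
80 126 [15. 18. 21.] [-107.    5.]
88 112 [16. 18. 21.] [-104.    7.]
128 162 [53. 56. 59.] [-108.   15.]
136 19 [54. 56. 58.] [-101.   -1.]
scene
0 49 [13. 18. 22.] [-109.  -43.]
8 52 [15. 19. 21.] [-109.  -22.]
16 50 [13. 17. 20.] [-110.  -13.]
24 76 [12. 17. 21.] [-110.   -7.]
32 75 [13. 18. 22.] [-108.    2.]
40 52 [13. 18. 20.] [-110.    4.]
48 85 [12. 16. 21.] [-109.    2.]
56 89 [15. 18. 35.] [-110.    4.]
64 60 [14. 18. 22.] [-110.    5.]
72 65 [12. 17. 20.] [-109.    3.]
80 72 [13. 18. 22.] [-108.    5.]
88 36 [15. 19. 20.] [-108.  -30.]
96 28 [12. 14. 19.] [-109.  -26.]
104 140 [13. 21. 31.] [-109.   -9.]
112 158 [23. 34. 43.] [-110.   -6.]
120 152 [37. 47. 56.] [-108.   -3.]
128 89 [50. 56. 59.] [-109.   11.]
```

View pics/a9.png

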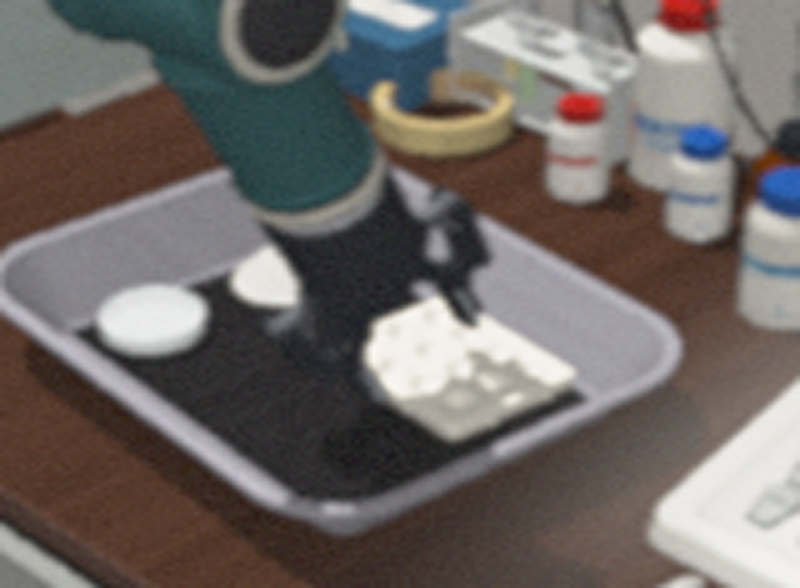

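The plate is already flat, wells up, with its top at z = 18 all over and x 2-95. It slid off the fingertip somewhat before the planned end. I retreat along the tool axis, clear of the plate.

Emit:
{"op": "move_arm", "data": {
  "deltas": [
    [[0, 0, 0], [-0.06, 0.005, 0.05], -0.53],
    [[0, 0, 0], [-0.15, 0.014, 0.25], -0.53],
    [[0, 0, 0], [-0.25, 0.023, 0.6], -0.53],
    [[0.01, 0.1, 0], [-0.25, 0.023, 1], -0.53],
    [[0.02, 0.2, 0], [-0.25, 0.023, 1], -0.53]
  ]
}}

```text
time: 19.82
tool_pos: [0.5109, 0.0162, 0.1269]
tcp_rot: [2.29, 2.091, 0.066]
wrist_force: [-0.0, 0.0, 0.2]
width: 0.763
```

Emit:
{"op": "move_arm", "data": {
  "deltas": [
    [[0, 0, 0], [-0.1, -0.4, 0.5], -0.53],
    [[0, 0, 0], [-0.1, -0.9, 0.8], -0.53],
    [[0, 0, 0], [-0.1, -1, 0.8], -0.53]
  ]
}}

```text
time: 20.2
tool_pos: [0.5008, -0.0868, 0.2051]
tcp_rot: [2.291, 2.085, 0.065]
wrist_force: [1.5, 0.4, 0.5]
width: 0.765
```

Emit:
{"op": "move_arm", "data": {
  "deltas": [
    [[0, 0, 0], [-0.1, -0.5, 0], -0.53],
    [[0, 0, 0], [-0.1, -1, 0], -0.53],
    [[0, 0, 0], [-0.1, -1, 0], -0.53]
  ]
}}

```text
time: 20.58
tool_pos: [0.4877, -0.1857, 0.2007]
tcp_rot: [2.297, 2.088, 0.058]
wrist_force: [0.0, 0.5, -0.6]
width: 0.767
```

```bash
python3 - <<'E'
from h import *
p,d=snap('top'); T=tray(pts('top',d))*1000; p0=np.load('top0.npz')['p']
inn=(abs(T[...,0])<125)&(abs(T[...,1])<165)
m=(inn&(abs(T[...,2]-17)<7)&(p.min(2)>150)&(T[...,1]<30)&(T[...,0]<103)).astype(np.uint8)
n,l,s,c=cv2.connectedComponentsWithStats(m)
for i in range(1,n):
    if s[i,4]<200: continue
    Q=T[l==i]; r=cv2.minAreaRect(Q[:,:2].astype(np.float32)); print(s[i],r)
    A=np.c_[Q[:,:2],np.ones(len(Q))]; k=np.linalg.lstsq(A,Q[:,2],rcond=None)[0]; print('tilt deg',np.degrees(k[:2]),np.percentile(Q[:,2],[5,50,95]))
df=cv2.absdiff(p,p0).max(2)
for nm,(a,b,c2,d2) in dict(funnel=(176,206,158,190),petri=(210,240,152,184),vials=(225,262,325,362),dropper=(205,270,300,320),timer=(220,255,362,396)).items(): print(nm,df[a:b,c2:d2].mean().round(1))
cv2.imwrite('pics/a10.png',cv2.resize(p[140:275,125:405],None,fx=2.8,fy=2.8,interpolation=2)[:,:,::-1])
print(status.read_state()['tool_pos'])
E
```

```text
[ 204  172   46   38 1480] ((48.96022415161133, -49.08704376220703), (118.10730743408203, 92.03868103027344), 89.91870880126953)
tilt deg [-0.27698764  0.02059893] [12.71332894 17.80497137 20.88753431]
funnel 4.9
petri 4.2
vials 56.4
dropper 73.8
timer 100.3
[ 0.48768796 -0.18412072  0.20052196]
```

View pics/a10.png

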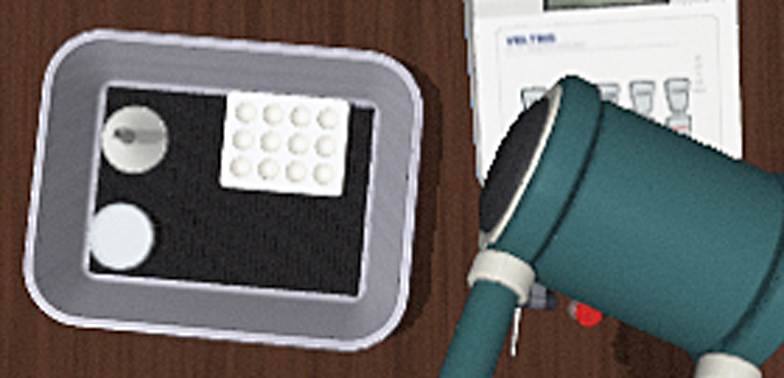

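The plate lies flat and wells up (12 wells visible), centred at tray (49, -49), with 0.3° of fitted tilt. The funnel and petri dish have not moved. The vials, dropper and timer are hidden by the arm in this view. I never came lower than 0.2 m over them. I hand in.

```bash
python3 -c "
from h import *
print(order.finish_job(), status.read_state()['time'])"
```

```text
the job is handed in; nothing more can be done
the job is handed in; nothing more can be done
```

The spot plate now lies flat on the mat with its wells up, and I handed the job in at about 21 s of the 58 s allowed. One point is uncertain: the last part of the let-down may not have been as soft as planned.

**What I did:** I pushed the plate with two open fingertips, at no more than about 5 N, until it leaned flush on the far slope at 60°. I then straddled its raised edge without gripping and drew it upright and over. I let it down on the robot-side finger, checking it at 66° and 31°, and moved the arm clear.

**Last checks:**
- **Plate:** all 12 wells are visible. It is centred at tray (49, -49) mm, with its top at z ≈ 18 mm, about 0.3° of tilt and square to the tray.
- **Funnel and petri dish:** the image shows no change.
- **Forces:** no high forces appeared in any reading.

**Not as planned or not checked:**
- **Final lowering:** I meant to check again with the plate still held at about 11°, but it was already flat. It slid off the fingertip somewhere below 31°, so the last part of the way down was a short unsupported drop. I could not measure how hard it landed.
- **Vials, dropper and timer:** the arm hid most of these in the last picture, so I could not compare them with the start. The tool passed over them only at about 0.2 m.

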